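# Run the loose wing nut down on a hold-down clamp

### The arm

A 6-joint arm with a two-finger parallel gripper is mounted at the origin on the work surface. World frame = base frame: x ahead of the robot, y to its left, z up, the work surface at z = 0. Lengths are in m, angles in rad, forces in N, time in s.
With the tool pointing down it reaches from about 0.225 to 0.875 m from the base axis. Payload 3.4 kg.
Tool frame: the origin (TCP) lies at the very end of the fingers, on their centre line; the grasp point (between the pads) lies 19 mm behind it; z points along the fingers, y is the direction in which the jaws open and shut (so a half turn about z gives the same grasp; the last joint's range is limited). The gripper opens to 85 mm and grips with 20 to 120 N. Pads are 22 mm wide; open, the fingers measure 114 mm over their backs; the gripper's body (76 mm by 85 mm) begins 54 mm behind the grasp point. The pads swing forward as they close: fully open they stand 13 mm farther back than shut.
Start: joints at [-0.121, 0.276, 1.505, -0, 1.361, -0.121], TCP at [0.575, -0, 0.231] pointing down, gripper open.
Joint ranges: [-2.89, 2.89], [-0.75, 2.08], [0.22, 2.7], [-1.18, 4.32], [0.11, 2.71], [-2.7, 2.7]. Speed limits (rad/s): [2.57, 2.57, 3.14, 3.14, 3.14, 3.14].

### API

Orientations are given as a unit quaternion [x, y, z, w].
In Python, from rig import bot gives the robot as it stands. The module is installed in compiled form; this text tells all that it offers.
- The arm moves only by the tool send_rows, never from a script. Its argument "series" is a list of rows, each an object of numbers: "dx", "dy", "dz": the shift along the tool's x, y, z in mm; "ax", "ay", "az": the turn, a rotation vector about the tool's x, y, z in rad; "grip": the finger opening in mm, from 0 to 85.4. A call has 1 to 10 rows; each row shifts and turns the commanded pose from where the row before left it, along the tool's axes as they then stand; what a row does not reach is not made up. A row lasts 1/8 s, in which the tool goes at most 62.5 mm and 10.7 degrees, less where a joint would pass 70% of its speed; a pose out of reach is approached as far as the arm can. A call with a gripper value outside its range is refused whole. The fingers move at their own pace and stop on an object; "squeeze" is the grip in N (left out, the last holds). Time passes only in rows, so rows that do not move let the fingers close. It gives the time, the measured TCP pose, the force and the opening at its end, in the units of the state.
- bot.sense(): the state, without advancing time (a new reading comes with each control period).
- bot.capture(name): name is "scene" or "side" or "wrist"; returns (picture, depth): 384x512x3 uint8, blue, green, red; 384x512 float32, m along the optical axis (not along the pixel's ray), 0 where there is no reading.
- bot.camera_model(name): a dict with "fx", "fy", "cx", "cy" (pixels), "rvec" (rotation vector, rad) and "tvec" (3), from world to camera coordinates, as OpenCV has them; the wrist camera has in their place "hand_eye" (4x4, takes a point from camera to tool coordinates, whose origin is the TCP and whose axes are the flange's). Camera axes: x right, y down, z forward; pixel columns grow to the right and rows downward; lengths in m; the calibration is good to about 2 mm. A picture is of the moment at which its call begins: read the wrist's pose just before it. camera_model takes no time and is no camera call.
- bot.sign_off(): hands the job in, once; it reports no verdict.
The state is a dict: "time": time; "joints": joint angles; "joint_velocities": joint speeds; "joint_efforts": joint torques, N m; "position": TCP position; "orientation": TCP orientation; "contact_force": force on the tool from outside, world axes, zero at the start; "torque": the same for the moment, N m; "finger_gap": finger opening in m.
Only numpy, scipy, OpenCV 4.12 (cv2) and the standard library are available. Lean on these libraries where they do the work, as an engineer would, in place of code of your own. Each camera call takes 0.05 s, during which the arm holds its last target. There are 200 camera calls.

### The job

The orange wing nut on one of the two bench clamps is loose. Without gripping it, turn it clockwise (seen from above) by pushing its wings round with a fingertip, stroke after stroke, until it is snug down on its washer and will not turn further. Leave the other clamp's black nut, the glue, the tape and the screwdriver alone.

Things in the scene. Friction and masses are not known exactly. Their poses are not given: they have to be found in the camera images.
- orange_clamp: hold-down clamp with the orange wing nut, fixed to the bench: blue base 130 x 100 mm, 12 mm thick; origin at the centre of its underside, on the nut's axis; x points to the yellow guard (towards the robot, within 0.6 rad of world -x), z up. A steel stud of 10 mm on the nut's axis ends 78 mm up
- orange_washer (a point): top of the washer under the orange nut, on the axis, 45 mm above the bench, on an aluminium strap (top 42 mm up, 32 mm wide, x from -58 to +46 mm of the clamp's frame) that holds a wooden batten (36 x 150 mm, top 34 mm up, centred at x = -40 mm)
- orange_guard (a point): middle of the near edge of the guard's 100 mm wide steel top plate, 22 mm from the nut's axis on the clamp's +x side, 105 mm up. From here the plate (3 mm thick) runs back to a post at x = +56 to 61 mm (22 mm wide), over the far reach of the wings: a finger cannot go right round the nut; it works from above on the open side
- orange_wings (a point): point on the orange plastic wing nut's axis, level with the top edge of its wings; z up, x along the two wings. The wings form one straight line through the axis, 39 mm from axis to tip, 8 mm thick, upright, 28 mm high below this point; hub radius 13 mm, top 18 mm and underside 34 mm below it. Snug, this point is 79 mm above the bench; the nut comes down 6 mm per turn
- orange_nut (a joint): turn of the orange wing nut in rad: 0 = snug down on its washer (hard stop), negative while still loose (-6.28 = one turn still to go), grows as it is turned clockwise seen from above. It starts 7 to 10.5 rad loose. It turns with a steady light drag of about 0.05 N m (about 2 N on a wing), stays where it is left, and does not spin on
- orange_lead: the faces of the orange nut's wings that are pushed to turn it clockwise, with that part of the hub; frame at the centre of the hub's underside, x along the wings
- orange_rear: the opposite (back) faces of the orange nut's wings, with that part of the hub; same frame
- black_clamp: second clamp, the same in every size, whose black wing nut is already tight; to be left alone
- black_nut (a joint): turn of the black wing nut in rad: 0 = snug, negative = loosened (anticlockwise)
- glue_center (a point): centre of a white glue bottle with a red cap, standing, 56 mm across and 130 mm high (65 mm below this point is its foot); to be left alone
- tape: green roll of tape lying flat, 100 mm across, 25 mm high; origin at the centre of its underside; to be left alone
- driver_grip (a point): handle of a screwdriver lying on the bench beyond the clamps, under 40 mm high; to be left alone

How it is judged:
On the way:
1. the orange nut has been turned to within half a turn of snug (value of joint orange_nut above -3.14 rad), for 0.05 s.
At the end, for the whole second after the job is handed in: the orange nut is within 0.25 rad of snug and at rest; the black nut is within 0.3 rad of snug; glue, tape and screwdriver are within 20 mm of where they stood (value of joint orange_nut above -0.25 rad and velocity of joint orange_nut between -0.1 and 0.1 rad/s and value of joint black_nut above -0.3 rad and distance of each of glue_center, tape, driver_grip from where it was at the start of the episode below 0.02 m); the robot touches nothing.
It fails at once if the orange nut is gripped (both opposite faces of its wings or hub squeezed by more than 3 N at once) (contact force between the fingers and orange_lead above 3 N and contact force between the fingers and orange_rear above 3 N).
It fails at once if the black nut is loosened by more than 0.3 rad (value of joint black_nut below -0.3 rad).
It fails at once if the glue bottle is moved or lifted by more than 20 mm (distance of glue_center from where it was at the start of the episode above 0.02 m).
It fails at once if the roll of tape is moved or lifted by more than 20 mm (distance of tape from where it was at the start of the episode above 0.02 m).
It fails at once if the screwdriver is moved or lifted by more than 20 mm (distance of driver_grip from where it was at the start of the episode above 0.02 m).
It also fails if it takes over 58 s, if anything falls off the work surface, if the arm or the gripper's body presses on something with over 40 N, if the wrist force passes 120 N, or if a joint passes its speed limit or range.

## Working session

There is one attempt and no reset: what is moved stays moved. The work goes in short steps, Python scripts to look and compute and a tool call to move; the robot and the scene stay as the last step left them, time stands still between calls to the robot, and variables do not carry over. Pictures are saved under pics/ and viewed, about 8 in all and at most 12, crops included, and the job is handed in when it is done.

Besides the shell and the picture viewer there is one more tool, called after "Emit:" as a command line: name --argument value ..., lists and objects as JSON in quotes. send_rows: Moves the arm, as the interface text tells. Its arguments: {"type":"object","properties":{"series":{"type":"array"},"squeeze":{"type":"number"}},"required":["series"]}

```bash
mkdir -p pics; cat > h.py <<'E'
from rig import bot
import numpy as np, cv2
from scipy.spatial.transform import Rotation as R
def shot(n,f=None):
    s=bot.sense(); im,d=bot.capture(n); m=bot.camera_model(n)
    if f: cv2.imwrite('pics/'+f,im)
    v,u=np.mgrid[0:384,0:512]
    c=np.stack([(u-m['cx'])/m['fx']*d,(v-m['cy'])/m['fy']*d,d],-1)
    if n=='wrist':
        T=np.array(m['hand_eye']); t=c@T[:3,:3].T+T[:3,3]
        P=t@R.from_quat(s['orientation']).as_matrix().T+np.array(s['position'])
    else:
        Rm=R.from_rotvec(np.ravel(m['rvec'])).as_matrix(); P=(c-np.ravel(m['tvec']))@Rm
    P[d==0]=np.nan
    return im,P
E
python3 - <<'E'
from h import *
s=bot.sense(); print(s)
a,P=shot('scene','a.png'); np.save('Pa.npy',P)
b,Q=shot('side','b.png'); np.save('Pb.npy',Q)
for im,p in((a,P),(b,Q)):
    h=cv2.cvtColor(im,cv2.COLOR_BGR2HSV)
    m=(h[...,0]>4)&(h[...,0]<18)&(h[...,1]>170)&(h[...,2]>120)
    n,l,st,c=cv2.connectedComponentsWithStats(m.astype(np.uint8))
    for i in range(1,n):
        if st[i,4]>40: q=p[l==i]; print(st[i],np.nanmedian(q,0).round(3),np.nanmax(q,0).round(3),np.nanmin(q,0).round(3))
E
```

```text
{'time': 0.0, 'joints': array([-1.21040178e-01,  2.76610401e-01,  1.50613776e+00, -1.03387555e-05,
        1.36070671e+00, -1.21003523e-01]), 'joint_velocities': array([ 0.00032382, -0.00111999, -0.00159638, -0.00156298,  0.00053861,
       -0.00077802]), 'joint_efforts': array([ 6.20495921e-04, -4.16768074e+01, -2.45808578e+01, -1.52056768e-04,
        1.11346930e-02,  1.69860516e-05]), 'position': array([5.74467496e-01, 3.25669681e-05, 2.30429092e-01]), 'orientation': array([ 7.07118668e-01,  7.07094281e-01, -5.78070349e-04, -7.29945069e-04]), 'contact_force': array([-0.14116226, -0.82958161, -0.00588466]), 'torque': array([-0.00971801,  0.00449425,  0.00724567]), 'finger_gap': 0.08541184109687745}
[332 225  14  13  45] [0.572 0.177 0.087] [0.58  0.19  0.089] [0.564 0.163 0.083]
[351 241  16  12  49] [0.591 0.218 0.087] [0.598 0.23  0.088] [0.571 0.203 0.069]
[156 213  28  34 225] [0.74  0.095 0.023] [0.761 0.142 0.028] [0.724 0.029 0.   ]
[229 249  13  12  55] [0.572 0.176 0.085] [0.591 0.191 0.089] [0.563 0.154 0.031]
[214 266  12  11  41] [0.591 0.221 0.086] [0.599 0.233 0.087] [0.584 0.208 0.083]
```

View pics/a.png

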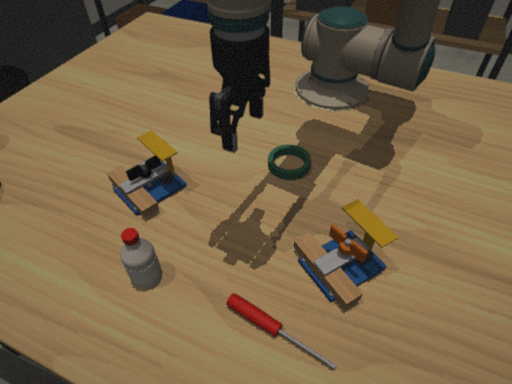

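View pics/b.png

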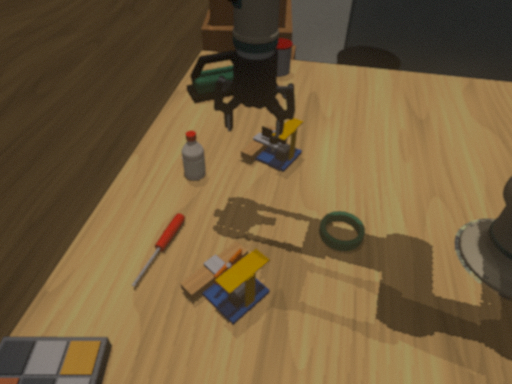

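Scene: the orange clamp is on the robot's left, with its nut at about px (350,245) and the guard at (368,222). The black clamp, at (150,175), is well away. The side view agrees. Next I'll fit the guard's direction.

```bash
python3 - <<'E'
from h import *
for f,n in(('a','Pa'),('b','Pb')):
    im=cv2.imread(f'pics/{f}.png');P=np.load(n+'.npy')
    h=cv2.cvtColor(im,cv2.COLOR_BGR2HSV)
    m=(np.abs(P[...,2]-.105)<.008)&(np.hypot(P[...,0]-.58,P[...,1]-.2)<.15)&(h[...,0]>18)&(h[...,0]<35)&(h[...,1]>120)
    q=P[m]; print(m.sum(), cv2.minAreaRect((q[:,:2]*1000).astype(np.float32)),np.median(q[:,2]))
    print(cv2.boxPoints(cv2.minAreaRect((q[:,:2]*1000).astype(np.float32))))
    # strap
m=bot.camera_model('wrist');print(np.array(m['hand_eye']).round(3),m['fx'])
E
```

```text
1061 ((547.2223510742188, 220.53973388671875), (100.47756958007812, 40.89580535888672), 55.5009651184082) 0.10537255081983349
[[501.91562 190.7177 ]
 [535.6194  167.55461]
 [592.52905 250.36177]
 [558.8253  273.52484]]
1052 ((546.9164428710938, 220.64431762695312), (100.42405700683594, 40.64244079589844), 56.8218994140625) 0.10434710860239399
[[502.42993 189.73883]
 [536.44653 167.49753]
 [591.40295 251.5498 ]
 [557.38635 273.7911 ]]
[[-0.001 -0.948 -0.317  0.082]
 [ 1.    -0.001  0.001 -0.001]
 [-0.001 -0.317  0.948 -0.143]
 [ 0.     0.     0.     1.   ]] 289.4639117507527
```

Emit:
send_rows --series '[{"dx": 49, "dy": 2, "grip": 0}, {"dx": 49, "dy": 2, "grip": 0}, {"dx": 49, "dy": 2, "grip": 0}, {"dx": 50, "dy": 2, "grip": 0}, {"az": -0.1635, "grip": 0}, {"az": -0.1635, "grip": 0}, {"az": -0.1635, "grip": 0}, {"az": -0.1635, "grip": 0}, {"az": -0.1635, "grip": 0}, {"az": -0.1635, "grip": 0}]' --squeeze 20

```text
$.series[0]: bad value
```

```bash
cat >> h.py <<'E'
A=np.array([.5822,.197]); U=np.array([-.831,.556]); V=np.array([-.556,-.831])
def nut(P,im,ctr=None):
    h=cv2.cvtColor(im,cv2.COLOR_BGR2HSV)
    m=(h[...,0]>3)&(h[...,0]<19)&(h[...,1]>150)&(h[...,2]>80)&(P[...,2]>.07)&(P[...,2]<.1)&(np.hypot(P[...,0]-A[0],P[...,1]-A[1])<.05)
    q=P[m]; z=np.percentile(q[:,2],90); q=q[q[:,2]>z-.006]
    c=np.stack([(q[:,:2]-A)@U,(q[:,:2]-A)@V],1)*1000
    r=cv2.minAreaRect(c.astype(np.float32)); w=np.linalg.svd(c-c.mean(0),full_matrices=False)[2][0]
    print('n',len(q),'top',round(z,4),'wing ang deg mod180',np.degrees(np.arctan2(w[1],w[0]))%180,'ctr',np.round(r[0],1),'size',np.round(r[1],1))
def st():
    s=bot.sense(); p=np.array(s['position']); f=np.array(s['contact_force'])
    x=R.from_quat(s['orientation']).as_matrix()
    print('t',round(s['time'],2),'clamp xyz mm',(1000*np.r_[(p[:2]-A)@U,(p[:2]-A)@V,p[2]]).round(1),'F clamp',np.r_[f[:2]@U,f[:2]@V,f[2]].round(1),'gap',round(s['finger_gap'],4),'toolx.u',(x[:2,0]@U).round(4), 'q6',s['joints'][5].round(2))
E
python3 - <<'E'
from h import *
st(); im,P=shot('wrist','w1.png'); nut(P,im); im,P=shot('scene'); nut(P,im)
E
```

```text
t 0.1 clamp xyz mm [-103.1  168.   230.5] F clamp [0.1 0.4 0.9] gap 0.0853 toolx.u 0.556 q6 -0.12Traceback (most recent call last):
  File "<stdin>", line 2, in <module>
  File "h.py", line 20, in nut
    q=P[m]; z=np.percentile(q[:,2],90); q=q[q[:,2]>z-.006]
              ~~~~~~~~~~~~~^^^^^^^^^^^
    return _quantile_unchecked(
        a, q, axis, out, overwrite_input, method, keepdims, weights)
    return _ureduce(a,
                    func=_quantile_ureduce_func,
    ...<5 lines>...
                    overwrite_input=overwrite_input,
                    method=method)
    r = func(a, **kwargs)
    result = _quantile(arr,
                       quantiles=q,
    ...<2 lines>...
                       out=out,
                       weights=wgt)
    slices_having_nans = np.isnan(arr[-1, ...])
                                  ~~~^^^^^^^^^
IndexError: index -1 is out of bounds for axis 0 with size 0
```

View pics/w1.png

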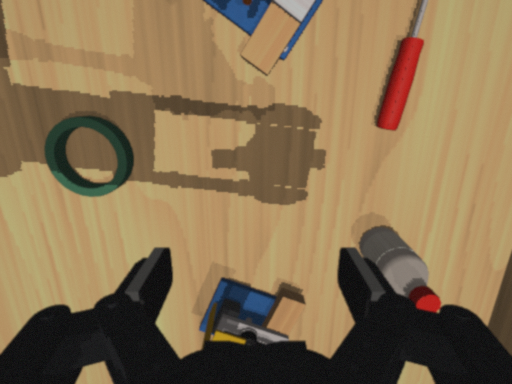

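The move was refused, so the wrist picture shows only the start pose: tape at (88,155), glue at (395,262). I'll retry with all the keys in each row.

Emit:
send_rows --series '[{"dx": 49, "dy": 2, "dz": 0, "ax": 0, "ay": 0, "az": 0, "grip": 0}, {"dx": 49, "dy": 2, "dz": 0, "ax": 0, "ay": 0, "az": 0, "grip": 0}, {"dx": 49, "dy": 2, "dz": 0, "ax": 0, "ay": 0, "az": 0, "grip": 0}, {"dx": 50, "dy": 2, "dz": 0, "ax": 0, "ay": 0, "az": 0, "grip": 0}, {"dx": 0, "dy": 0, "dz": 0, "ax": 0, "ay": 0, "az": -0.1635, "grip": 0}, {"dx": 0, "dy": 0, "dz": 0, "ax": 0, "ay": 0, "az": -0.1635, "grip": 0}, {"dx": 0, "dy": 0, "dz": 0, "ax": 0, "ay": 0, "az": -0.1635, "grip": 0}, {"dx": 0, "dy": 0, "dz": 0, "ax": 0, "ay": 0, "az": -0.1635, "grip": 0}, {"dx": 0, "dy": 0, "dz": 0, "ax": 0, "ay": 0, "az": -0.1635, "grip": 0}, {"dx": 0, "dy": 0, "dz": 0, "ax": 0, "ay": 0, "az": -0.1635, "grip": 0}]' --squeeze 20

```text
time: 1.4
position: [0.5828, 0.197, 0.2309]
orientation: [0.288, 0.958, -0.0, -0.0]
contact_force: [0.5, -0.3, -0.9]
finger_gap: 0.0
```

```bash
python3 - <<'E'
from h import *
st(); im,P=shot('wrist','w2.png'); nut(P,im); 
im,P=shot('scene')
try: nut(P,im)
except Exception as e: print(e)
E
```

```text
t 1.4 clamp xyz mm [ -0.5  -0.3 230.9] F clamp [-0.6 -0.  -0.9] gap 0.0 toolx.u 0.9998 q6 -0.77
n 468 top 0.0875 wing ang deg mod180 98.66618304713646 ctr [1.9 0.3] size [ 8.6 77. ]
n 114 top 0.0877 wing ang deg mod180 98.8098643449683 ctr [0.1 0.1] size [ 7.2 76.1]
```

View pics/w2.png

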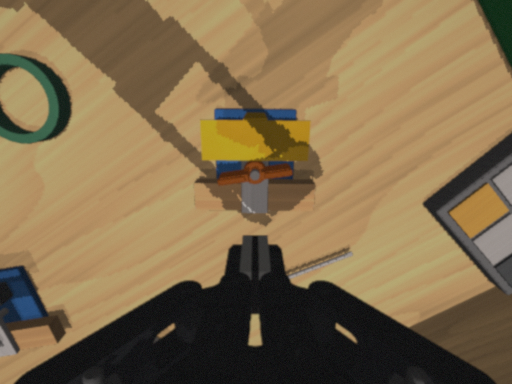

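The wrist view shows the orange nut at (255,174), wings across the picture, guard at (255,140). Wing angle is 98.7° in the clamp's frame, with the axis confirmed. The wing top is at 87.5 mm, so the nut is about 8.9 rad loose. Now I'll tabulate the stroke path.

```bash
cat >> h.py <<'E'
def c(th,rho=27):
    a=np.radians(th);d=np.array([np.cos(a),np.sin(a)]);t=np.array([np.sin(a),-np.cos(a)])
    return rho*d-(4+11*abs(t[0])+14.5*abs(t[1]))*t
E
python3 - <<'E'
from h import *
for a in range(240,25,-10): print(a,c(a).round(1),(c(a-10)-c(a)).round(1))
E
```

```text
240 [  4.5 -33.8] [-5.2 -0.9]
230 [ -0.7 -34.7] [-5.7  0.3]
220 [ -6.4 -34.3] [-5.9  1.7]
210 [-12.4 -32.6] [-5.7  3.3]
200 [-18.1 -29.3] [-5.   4.8]
190 [-23.1 -24.6] [-3.9  6.1]
180 [-27.  -18.5] [-3.1  3.3]
170 [-30.1 -15.2] [-2.6  4.3]
160 [-32.7 -10.9] [-1.7  5.3]
150 [-34.4  -5.6] [-0.5  6. ]
140 [-34.9   0.4] [0.9 6.3]
130 [-34.    6.7] [2.5 6.3]
120 [-31.5  13. ] [4.1 5.8]
110 [-27.4  18.8] [5.6 4.8]
100 [-21.8  23.6] [6.8 3.4]
90 [-15.  27.] [2.6 2.6]
80 [-12.4  29.6] [3.5 2.4]
70 [-8.9 32. ] [4.4 1.8]
60 [-4.5 33.8] [5.2 0.9]
50 [ 0.7 34.7] [ 5.7 -0.3]
40 [ 6.4 34.3] [ 5.9 -1.7]
30 [12.4 32.6] [ 5.7 -3.3]
```

Emit:
send_rows --series '[{"dx": -25, "dy": -24, "dz": 0, "ax": 0, "ay": 0, "az": 0, "grip": 0}, {"dx": 0, "dy": 0, "dz": 52, "ax": 0, "ay": 0, "az": 0, "grip": 0}, {"dx": 0, "dy": 0, "dz": 52, "ax": 0, "ay": 0, "az": 0, "grip": 0}, {"dx": 0, "dy": 0, "dz": 52, "ax": 0, "ay": 0, "az": 0, "grip": 0}, {"dx": 0, "dy": 0, "dz": 0, "ax": 0, "ay": 0, "az": 0, "grip": 0}]'

```text
time: 2.12
position: [0.5867, 0.1625, 0.0713]
orientation: [0.292, 0.956, -0.002, -0.005]
contact_force: [-0.8, 0.1, 0.5]
finger_gap: -0.0002
```

```bash
python3 - <<'E'
from h import *
st()
im,P=shot('scene'); cv2.imwrite('pics/c.png',cv2.resize(im[170:310,270:420],None,fx=4,fy=4)); nut(P,im)
E
```

```text
t 2.12 clamp xyz mm [-23.   26.2  71.3] F clamp [0.7 0.4 0.5] gap -0.0002 toolx.u 0.9998 q6 -0.82
n 7 top 0.0884 wing ang deg mod180 172.37201547678697 ctr [  7.5 -34.9] size [3.1 4.4]
```

View pics/c.png

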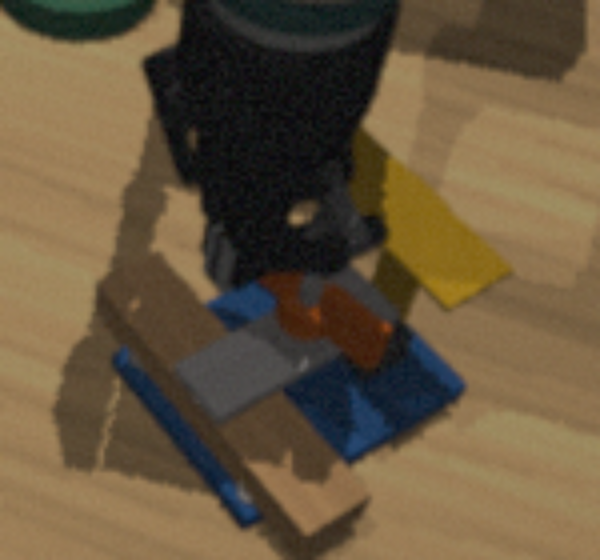

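Crop: the finger is down at (270,265) behind the +y wing, clear of the guard. First stroke.

Emit:
send_rows --series '[{"dx": 4, "dy": -1, "dz": -2, "ax": 0, "ay": 0, "az": 0, "grip": 0}, {"dx": 5, "dy": -1, "dz": 0, "ax": 0, "ay": 0, "az": 0, "grip": 0}, {"dx": 5, "dy": -2, "dz": 0, "ax": 0, "ay": 0, "az": 0, "grip": 0}, {"dx": 5, "dy": -2, "dz": 0, "ax": 0, "ay": 0, "az": 0, "grip": 0}, {"dx": 5, "dy": -1, "dz": 0, "ax": 0, "ay": 0, "az": 0, "grip": 0}, {"dx": 4, "dy": -1, "dz": 0, "ax": 0, "ay": 0, "az": 0, "grip": 0}, {"dx": 0, "dy": 0, "dz": 0, "ax": 0, "ay": 0, "az": 0, "grip": 0}]'

```text
time: 3.05
position: [0.5618, 0.1721, 0.0771]
orientation: [0.291, 0.957, -0.0, -0.001]
contact_force: [0.3, 0.1, 0.3]
finger_gap: 0.0001
```

```bash
python3 - <<'E'
from h import *
st()
im,P=shot('side'); nut(P,im); im,P=shot('scene'); nut(P,im)
E
```

```text
t 3.05 clamp xyz mm [ 3.1 32.1 77.1] F clamp [-0.2 -0.2  0.3] gap 0.0001 toolx.u 0.9998 q6 -0.8
n 84 top 0.0856 wing ang deg mod180 57.35538654347229 ctr [-3.4 -9.3] size [54.9  7.5]
n 61 top 0.0871 wing ang deg mod180 54.36929326327338 ctr [-12.7 -17.9] size [31.9  6.1]
```

The nut is turning (wing now at about 56°), with little force. Next I cross over and start the second stroke.

Emit:
send_rows --series '[{"dx": -2, "dy": 0, "dz": -13, "ax": 0, "ay": 0, "az": 0, "grip": 0}, {"dx": 0, "dy": 0, "dz": -12, "ax": 0, "ay": 0, "az": 0, "grip": 0}, {"dx": 3, "dy": 35, "dz": 0, "ax": 0, "ay": 0, "az": 0, "grip": 0}, {"dx": 3, "dy": 35, "dz": 0, "ax": 0, "ay": 0, "az": 0, "grip": 0}, {"dx": 0, "dy": 0, "dz": 14, "ax": 0, "ay": 0, "az": 0, "grip": 0}, {"dx": 0, "dy": 0, "dz": 14, "ax": 0, "ay": 0, "az": 0, "grip": 0}, {"dx": -7, "dy": -3, "dz": 0, "ax": 0, "ay": 0, "az": 0, "grip": 0}, {"dx": -6, "dy": 0, "dz": 0, "ax": 0, "ay": 0, "az": 0, "grip": 0}, {"dx": -6, "dy": -2, "dz": 0, "ax": 0, "ay": 0, "az": 0, "grip": 0}, {"dx": -6, "dy": -3, "dz": 0, "ax": 0, "ay": 0, "az": 0, "grip": 0}]'

```text
time: 4.4
position: [0.6152, 0.2116, 0.0748]
orientation: [0.291, 0.957, 0.0, 0.0]
contact_force: [-1.5, 2.8, 0.9]
finger_gap: -0.0001
```

```bash
python3 - <<'E'
from h import *
st()
im,P=shot('side'); nut(P,im); im,P=shot('scene'); nut(P,im)
E
```

```text
t 4.4 clamp xyz mm [-19.3 -30.5  74.8] F clamp [ 2.8 -1.5  0.9] gap -0.0001 toolx.u 0.9998 q6 -0.76
n 30 top 0.085 wing ang deg mod180 33.71178056974022 ctr [-2.  -1.4] size [32.7  7.9]
n 21 top 0.0863 wing ang deg mod180 36.59727727348243 ctr [-24.5  -9.8] size [22.5  4.6]
```

Emit:
send_rows --series '[{"dx": -5, "dy": -5, "dz": 0.3, "ax": 0, "ay": 0, "az": 0, "grip": 0}, {"dx": -4, "dy": -6, "dz": 0.3, "ax": 0, "ay": 0, "az": 0, "grip": 0}, {"dx": -3, "dy": -4, "dz": 0.3, "ax": 0, "ay": 0, "az": 0, "grip": 0}, {"dx": -2, "dy": -4, "dz": 0.3, "ax": 0, "ay": 0, "az": 0, "grip": 0}, {"dx": -2, "dy": -5, "dz": 0.3, "ax": 0, "ay": 0, "az": 0, "grip": 0}, {"dx": 0, "dy": -6, "dz": 0.3, "ax": 0, "ay": 0, "az": 0, "grip": 0}, {"dx": 1, "dy": -6, "dz": 0.3, "ax": 0, "ay": 0, "az": 0, "grip": 0}, {"dx": 2.5, "dy": -6, "dz": 0.3, "ax": 0, "ay": 0, "az": 0, "grip": 0}, {"dx": 4, "dy": -6, "dz": 0.3, "ax": 0, "ay": 0, "az": 0, "grip": 0}, {"dx": 5.5, "dy": -5, "dz": 0.3, "ax": 0, "ay": 0, "az": 0, "grip": 0}]'

```text
time: 5.75
position: [0.5875, 0.1659, 0.0714]
orientation: [0.291, 0.957, -0.0, 0.0]
contact_force: [2.1, 1.6, -0.4]
finger_gap: -0.0002
```

```bash
python3 - <<'E'
from h import *
st()
im,P=shot('side'); nut(P,im); im,P=shot('scene'); nut(P,im)
E
```

```text
t 5.75 clamp xyz mm [-21.7  22.9  71.4] F clamp [-0.8 -2.5 -0.4] gap -0.0002 toolx.u 0.9998 q6 -0.82
n 47 top 0.0843 wing ang deg mod180 104.15024280211792 ctr [1.1 1.1] size [ 8.  75.7]
n 8 top 0.0823 wing ang deg mod180 25.267393792229115 ctr [ 2.1 -9. ] size [7.7 2.9]
```

Emit:
send_rows --series '[{"dx": 6.5, "dy": -3.5, "dz": 0.2, "ax": 0, "ay": 0, "az": 0, "grip": 0}, {"dx": 4, "dy": -2.5, "dz": 0.2, "ax": 0, "ay": 0, "az": 0, "grip": 0}, {"dx": 4, "dy": -2, "dz": 0.2, "ax": 0, "ay": 0, "az": 0, "grip": 0}, {"dx": 5, "dy": -2, "dz": 0.2, "ax": 0, "ay": 0, "az": 0, "grip": 0}, {"dx": 5, "dy": -1, "dz": 0.2, "ax": 0, "ay": 0, "az": 0, "grip": 0}, {"dx": 3, "dy": 0, "dz": 0, "ax": 0, "ay": 0, "az": 0, "grip": 0}, {"dx": -3, "dy": 0, "dz": -14, "ax": 0, "ay": 0, "az": 0, "grip": 0}, {"dx": 0, "dy": 0, "dz": -14, "ax": 0, "ay": 0, "az": 0, "grip": 0}, {"dx": 1, "dy": 36, "dz": 0, "ax": 0, "ay": 0, "az": 0, "grip": 0}, {"dx": 2, "dy": 36, "dz": 0, "ax": 0, "ay": 0, "az": 0, "grip": 0}]'

```text
time: 7.1
position: [0.5997, 0.2328, 0.1001]
orientation: [0.291, 0.957, 0.001, 0.001]
contact_force: [0.3, 0.8, 0.9]
finger_gap: -0.0002
```

```bash
python3 - <<'E'
from h import *
st()
im,P=shot('side'); nut(P,im); im,P=shot('scene'); nut(P,im)
E
```

```text
t 7.1 clamp xyz mm [  5.4 -39.5 100.1] F clamp [ 0.2 -0.8  0.9] gap -0.0002 toolx.u 0.9998 q6 -0.72
n 18 top 0.0824 wing ang deg mod180 57.48199926392475 ctr [2.  1.4] size [26.7  5.5]
n 121 top 0.084 wing ang deg mod180 51.07213480176313 ctr [1.1 0.5] size [77.  8.]
```

Emit:
send_rows --series '[{"dx": 0, "dy": 0, "dz": 14, "ax": 0, "ay": 0, "az": 0, "grip": 0}, {"dx": 0, "dy": 0, "dz": 14, "ax": 0, "ay": 0, "az": 0, "grip": 0}, {"dx": -7, "dy": -3, "dz": 0, "ax": 0, "ay": 0, "az": 0, "grip": 0}, {"dx": -6, "dy": 0, "dz": 0, "ax": 0, "ay": 0, "az": 0, "grip": 0}, {"dx": -6, "dy": -2, "dz": 0, "ax": 0, "ay": 0, "az": 0, "grip": 0}, {"dx": -6, "dy": -3, "dz": 0.3, "ax": 0, "ay": 0, "az": 0, "grip": 0}, {"dx": -5, "dy": -5, "dz": 0.3, "ax": 0, "ay": 0, "az": 0, "grip": 0}, {"dx": -4, "dy": -6, "dz": 0.3, "ax": 0, "ay": 0, "az": 0, "grip": 0}, {"dx": -3, "dy": -4, "dz": 0.3, "ax": 0, "ay": 0, "az": 0, "grip": 0}, {"dx": -2, "dy": -4, "dz": 0.3, "ax": 0, "ay": 0, "az": 0, "grip": 0}]'

```text
time: 8.45
position: [0.6164, 0.1879, 0.069]
orientation: [0.291, 0.957, 0.0, 0.0]
contact_force: [0.2, 1.8, 0.6]
finger_gap: -0.0001
```

```bash
python3 - <<'E'
from h import *
st()
E
```

```text
t 8.45 clamp xyz mm [-33.5 -11.5  69. ] F clamp [ 0.8 -1.6  0.6] gap -0.0001 toolx.u 0.9998 q6 -0.79
```

Good. I'll push to about 100° and check the force.

Emit:
send_rows --series '[{"dx": -2, "dy": -5, "dz": 0.2, "ax": 0, "ay": 0, "az": 0, "grip": 0}, {"dx": 0, "dy": -6, "dz": 0.2, "ax": 0, "ay": 0, "az": 0, "grip": 0}, {"dx": 1, "dy": -6, "dz": 0.2, "ax": 0, "ay": 0, "az": 0, "grip": 0}, {"dx": 2.5, "dy": -6, "dz": 0.2, "ax": 0, "ay": 0, "az": 0, "grip": 0}, {"dx": 4, "dy": -6, "dz": 0.2, "ax": 0, "ay": 0, "az": 0, "grip": 0}, {"dx": 5.5, "dy": -5, "dz": 0.2, "ax": 0, "ay": 0, "az": 0, "grip": 0}]'

```text
time: 9.2
position: [0.5879, 0.1655, 0.0677]
orientation: [0.291, 0.957, -0.0, 0.0]
contact_force: [0.8, 1.1, -0.5]
finger_gap: 0.0001
```

```bash
python3 - <<'E'
from h import *
st()
im,P=shot('side'); nut(P,im); im,P=shot('scene'); nut(P,im)
E
```

```text
t 9.2 clamp xyz mm [-22.3  23.   67.7] F clamp [-0.1 -1.3 -0.5] gap 0.0001 toolx.u 0.9998 q6 -0.82
n 46 top 0.081 wing ang deg mod180 104.37735071823928 ctr [0.5 2. ] size [ 7.5 74.9]
n 10 top 0.0819 wing ang deg mod180 95.91039747181019 ctr [  2.  -16.8] size [20.1  6.3]
```

Emit:
send_rows --series '[{"dx": 6.5, "dy": -3.5, "dz": 0.2, "ax": 0, "ay": 0, "az": 0, "grip": 0}, {"dx": 4, "dy": -2.5, "dz": 0.2, "ax": 0, "ay": 0, "az": 0, "grip": 0}, {"dx": 4, "dy": -2, "dz": 0.2, "ax": 0, "ay": 0, "az": 0, "grip": 0}, {"dx": 4, "dy": -2, "dz": 0.2, "ax": 0, "ay": 0, "az": 0, "grip": 0}, {"dx": 4, "dy": -1, "dz": 0.2, "ax": 0, "ay": 0, "az": 0, "grip": 0}, {"dx": 4, "dy": 0, "dz": 0, "ax": 0, "ay": 0, "az": 0, "grip": 0}]'

```text
time: 10.05
position: [0.5595, 0.1714, 0.0665]
orientation: [0.291, 0.957, -0.0, -0.0]
contact_force: [1.4, -0.9, 0.8]
finger_gap: -0.0004
```

Emit:
send_rows --series '[{"dx": -3, "dy": 0, "dz": -14, "ax": 0, "ay": 0, "az": 0, "grip": 0}, {"dx": 0, "dy": 0, "dz": -14, "ax": 0, "ay": 0, "az": 0, "grip": 0}, {"dx": 1, "dy": 36, "dz": 0, "ax": 0, "ay": 0, "az": 0, "grip": 0}, {"dx": 2, "dy": 36, "dz": 0, "ax": 0, "ay": 0, "az": 0, "grip": 0}]'

```text
time: 10.55
position: [0.6009, 0.2319, 0.0964]
orientation: [0.291, 0.957, 0.001, 0.001]
contact_force: [0.7, 0.1, 0.1]
finger_gap: 0.0002
```

```bash
python3 - <<'E'
from h import *
st()
im,P=shot('side'); nut(P,im); im,P=shot('scene'); nut(P,im)
E
```

```text
t 10.55 clamp xyz mm [  3.9 -39.4  96.4] F clamp [-0.5 -0.5  0.1] gap 0.0002 toolx.u 0.9998 q6 -0.72
n 18 top 0.0795 wing ang deg mod180 60.58794856870442 ctr [ 2.2 -0.7] size [26.6  4.9]
n 121 top 0.0811 wing ang deg mod180 53.21933037434083 ctr [1.  0.3] size [77.8  7.9]
```

About 100–120° remain, judging by the height. Last stroke, with smaller steps near the end.

Emit:
send_rows --series '[{"dx": 0, "dy": 0, "dz": 14, "ax": 0, "ay": 0, "az": 0, "grip": 0}, {"dx": 0, "dy": 0, "dz": 13.5, "ax": 0, "ay": 0, "az": 0, "grip": 0}, {"dx": -6, "dy": -3, "dz": 0, "ax": 0, "ay": 0, "az": 0, "grip": 0}, {"dx": -6, "dy": 0, "dz": 0, "ax": 0, "ay": 0, "az": 0, "grip": 0}, {"dx": -6, "dy": -2, "dz": 0, "ax": 0, "ay": 0, "az": 0, "grip": 0}, {"dx": -6, "dy": -3, "dz": 0.3, "ax": 0, "ay": 0, "az": 0, "grip": 0}]'

```text
time: 11.4
position: [0.6161, 0.2112, 0.0673]
orientation: [0.291, 0.957, 0.0, 0.0]
contact_force: [-0.8, 1.3, 0.8]
finger_gap: 0.0
```

Emit:
send_rows --series '[{"dx": -3, "dy": -2, "dz": 0.1, "ax": 0, "ay": 0, "az": 0, "grip": 0}, {"dx": -2, "dy": -3, "dz": 0.1, "ax": 0, "ay": 0, "az": 0, "grip": 0}, {"dx": -2, "dy": -3, "dz": 0.1, "ax": 0, "ay": 0, "az": 0, "grip": 0}, {"dx": -2, "dy": -3, "dz": 0.1, "ax": 0, "ay": 0, "az": 0, "grip": 0}]'

```text
time: 11.9
position: [0.6169, 0.1971, 0.0665]
orientation: [0.291, 0.957, 0.0, 0.0]
contact_force: [-0.2, 1.4, 1.4]
finger_gap: 0.0003
```

Emit:
send_rows --series '[{"dx": -2, "dy": -2, "dz": 0.1, "ax": 0, "ay": 0, "az": 0, "grip": 0}, {"dx": -2, "dy": -2, "dz": 0.1, "ax": 0, "ay": 0, "az": 0, "grip": 0}, {"dx": -1, "dy": -2, "dz": 0.1, "ax": 0, "ay": 0, "az": 0, "grip": 0}, {"dx": -1, "dy": -2, "dz": 0.1, "ax": 0, "ay": 0, "az": 0, "grip": 0}]'

```text
time: 12.4
position: [0.618, 0.1911, 0.0663]
orientation: [0.292, 0.956, 0.004, -0.0]
contact_force: [-0.0, 13.3, -0.0]
finger_gap: -0.0003
```

```bash
python3 - <<'E'
from h import *
st()
im,P=shot('side'); nut(P,im)
E
```

```text
t 12.4 clamp xyz mm [-33.  -15.   66.3] F clamp [  7.4 -11.   -0. ] gap -0.0003 toolx.u 0.9998 q6 -0.79
n 24 top 0.0792 wing ang deg mod180 174.02531913179428 ctr [-18.2   0.6] size [18.2  6.3]
```

Force rose to 13 N near 170°, so either the nut is snug or the finger has snagged. I'll press on in small steps to tell which.

Emit:
send_rows --series '[{"dx": 0, "dy": -1, "dz": -1, "ax": 0, "ay": 0, "az": 0, "grip": 0}, {"dx": 0.5, "dy": -1, "dz": -1, "ax": 0, "ay": 0, "az": 0, "grip": 0}, {"dx": 0, "dy": 0, "dz": 0, "ax": 0, "ay": 0, "az": 0, "grip": 0}]'

```text
time: 12.82
position: [0.6178, 0.1908, 0.0676]
orientation: [0.292, 0.957, 0.005, 0.001]
contact_force: [3.2, 14.3, -6.2]
finger_gap: 0.0004
```

```bash
python3 - <<'E'
from h import *
st()
im,P=shot('scene'); cv2.imwrite('pics/d.png',cv2.resize(im[170:310,270:420],None,fx=4,fy=4))
im,P=shot('side'); nut(P,im)
E
```

```text
t 12.82 clamp xyz mm [-33.  -14.6  67.6] F clamp [  5.3 -13.6  -6.2] gap 0.0004 toolx.u 0.9998 q6 -0.8
n 23 top 0.0795 wing ang deg mod180 172.9149688572969 ctr [-17.    0.3] size [ 7.1 20.3]
```

View pics/d.png

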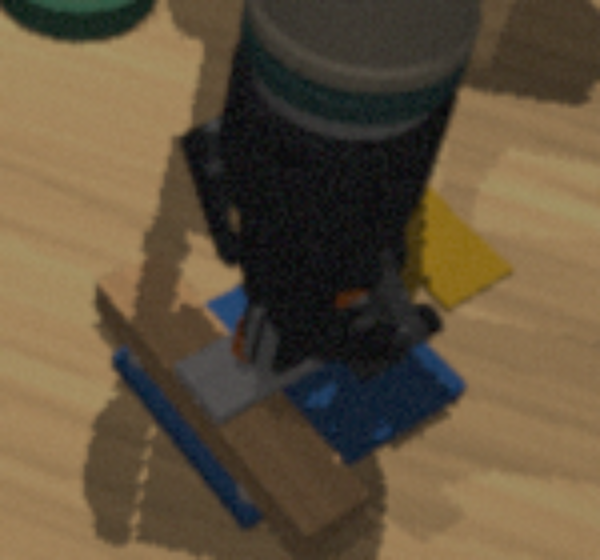

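The finger is square against the wing at (245,345), with nothing else in its way, and the nut resists 14 N. That fits a hard stop. I'll back off, lift away, and check its height against the tight black nut.

Emit:
send_rows --series '[{"dx": 0, "dy": 4, "dz": 0, "ax": 0, "ay": 0, "az": 0, "grip": 0}, {"dx": -1, "dy": 5, "dz": 0, "ax": 0, "ay": 0, "az": 0, "grip": 0}, {"dx": 0, "dy": 0, "dz": -40, "ax": 0, "ay": 0, "az": 0, "grip": 0}, {"dx": 0, "dy": 0, "dz": -55, "ax": 0, "ay": 0, "az": 0, "grip": 0}, {"dx": 30, "dy": -25, "dz": -55, "ax": 0, "ay": 0, "az": 0, "grip": 0}, {"dx": 0, "dy": 0, "dz": 0, "ax": 0, "ay": 0, "az": 0, "grip": 0}]'

```text
time: 13.68
position: [0.5865, 0.1884, 0.2195]
orientation: [0.291, 0.957, 0.001, 0.004]
contact_force: [0.6, -0.2, -0.9]
finger_gap: 0.0002
```

```bash
python3 - <<'E'
from h import *
st()
im,P=shot('wrist','w3.png'); nut(P,im); im,P=shot('scene'); nut(P,im)
# black nut: highest dark pixels around the black clamp in scene view, first frame
P0=np.load('Pa.npy'); im0=cv2.imread('pics/a.png')
g=im0.max(2); r=np.zeros(g.shape,bool); r[150:185,120:165]=1
q=P0[r&(g<60)&(P0[...,2]>.06)&(P0[...,2]<.1)]; print('black top',len(q),np.percentile(q[:,2],[50,90]))
E
```

```text
t 13.68 clamp xyz mm [ -8.4   4.8 219.5] F clamp [-0.6 -0.2 -0.9] gap 0.0002 toolx.u 0.9998 q6 -0.78
n 247 top 0.0798 wing ang deg mod180 0.07458956356748558 ctr [-8.4 -0.2] size [53.1  7.2]
n 90 top 0.0803 wing ang deg mod180 179.74565182894182 ctr [-1.8  0.6] size [72.1  7.1]
black top 305 [0.06965724 0.07843773]
```

View pics/w3.png

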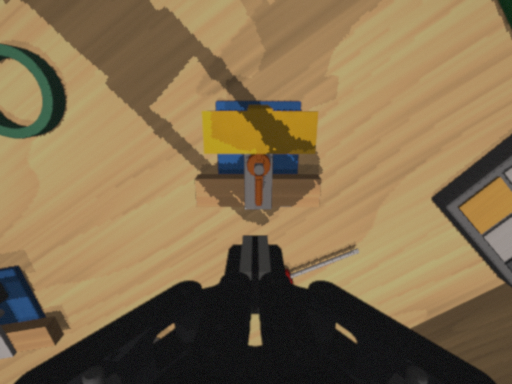

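```bash
python3 - <<'E'
from h import *
for n in('wrist','scene'):
    im,P=shot(n); h=cv2.cvtColor(im,cv2.COLOR_BGR2HSV)
    x=((P[...,:2]-A)@U)*1000; y=((P[...,:2]-A)@V)*1000; z=P[...,2]*1000
    def s(l,m): print(n,l,m.sum(),np.percentile(z[m],[10,50,90]).round(1) if m.sum() else '')
    s('guard105',(x>30)&(x<55)&(abs(y)<40)&(z>95)&(z<115))
    s('wingtop79',(x<-16)&(x>-36)&(abs(y)<3)&(z>60))
    s('strap42',(x<-20)&(x>-55)&(abs(y)>7)&(abs(y)<13)&(z>30)&(z<55))
    s('batten34',(x<-28)&(x>-52)&(abs(y)>25)&(abs(y)<65)&(z>20)&(z<50))
E
```

```text
wrist guard105 2689 [104.4 105.3 106.2]
wrist wingtop79 117 [ 78.3  79.2 153.8]
wrist strap42 296 [41.4 42.3 43.2]
wrist batten34 1281 [33.4 34.3 35.2]
scene guard105 545 [104.3 105.4 106.4]
scene wingtop79 214 [ 78.5 257.8 316.8]
scene strap42 107 [41.4 42.6 43.6]
scene batten34 540 [33.1 34.4 35.6]
```

With the constant +0.3 mm camera offset removed (guard, strap and batten all show it), the wing top is at 78.9 mm; snug is 79. Together with the hard stop, that confirms it, so I'm handing in.

```bash
python3 -c "
from h import *
st(); print(bot.sign_off())"
```

```text
t 13.88 clamp xyz mm [ -7.6   5.4 212.6] F clamp [ 0.2  0.4 -0.6] gap -0.0002 toolx.u 0.9998 q6 -0.78
the job is handed in; nothing more can be done
None
```

The orange wing nut is snug on its washer. I turned it about 8 rad clockwise with the closed fingertips, in four strokes from the open side, and never gripped it. I handed the job in at 13.9 s.

**Last checks:**
- **Hard stop:** the nut resisted about 14 N on a wing without moving, where the earlier strokes needed only 2–3 N.
- **Height:** the wing top reads 79.2 mm, or 78.9 mm after removing a constant 0.3 mm camera offset; snug is 79 mm.
- **Clear of everything:** the tool was about 130 mm above the nut, with no contact force.

**Less certain:**
- **Height spread:** two rougher height readings of the orange nut gave 79.8 and 80.3 mm. A crude reading of the tight black nut gave 78.4 mm, which isn't directly comparable. Heights alone can't settle 0.25 rad, so I relied mainly on the hard stop.
- **Other objects:** the arm passed well clear of the black nut, glue, tape and screwdriver, but I didn't measure their positions again at the end.

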